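# Clear the stirrer base and seat the reactor vessel on its pegs

## Robot

A 6-joint arm with a two-finger parallel gripper is mounted at the origin on the work surface. World frame = base frame: x ahead of the robot, y to its left, z up, the work surface at z = 0. Lengths are in m, angles in rad, forces in N, time in s.
With the tool pointing down it reaches from about 0.25 to 0.725 m from the base axis. Payload 9.7 kg.
Tool frame: the origin (TCP) lies midway between the tips of the shut fingers; the grasp point (between the pads) lies 19 mm behind it (ctrl.hold_point_z is the distance from the TCP to the grasp point, in m); z points along the fingers, y is the line along which they close (so a half turn about z gives the same grasp; the last joint's range is limited). The gripper opens to 85 mm and grips with 20 to 120 N. Pads are 22 mm wide; open, the fingers measure 114 mm over their backs; the gripper's body (76 mm by 85 mm) begins 54 mm behind the grasp point. The pads swing forward as they close: fully open they stand 13 mm farther back than shut.
Start: joints at [0, 0.087, 0.176, 1.66, 0, 1.571], TCP at [0.55, -0, 0.231] pointing down, gripper open.
Joint ranges: [-3.13, 3.13], [-0.85, 1.81], [-1.15, 1.24], [-2.2, 2.28], [-1.44, 1.52], [-3.14, 3.14]. Speed limits (rad/s): [2.22, 2.22, 2.57, 3.14, 3.14, 3.14].

## Interface

Orientations are given as a rotation vector (axis times angle).
In Python, from plant import state, vision, job, models, ctrl gives the robot as it stands.
- The arm moves only by the tool arm_command, never from a script. Its argument "targets" is a list that holds one entry, the list of rows, each a list of 7 numbers: the shift along the world's x, y, z in m, then the turn, a rotation vector about the world's x, y, z in rad, then the finger opening in m, from 0 to 0.0854. A call has exactly 10 rows; each row is the pose to reach, as a shift and turn from the pose commanded when the call began; what a row does not reach only later rows make up. A row lasts 1/10 s, in which the tool goes at most 50 mm and 8.59 degrees, less where a joint would pass 70% of its speed; a pose out of reach is approached as far as the arm can. A call with a gripper value outside its range is refused whole. The fingers move at their own pace and stop on an object; "newtons" is the grip in N (left out, the last holds). Time passes only in rows, so rows that repeat a pose let the fingers close, or fill a call up. It gives the time, the measured TCP pose, the force, the opening and the grip force at its end, in the units of the state.
- state(): the state, without advancing time (a new reading comes with each control period).
- vision.grab_frame(name): name is "scene" or "side" or "wrist"; returns (picture, depth): 480x640x3 uint8, blue, green, red; 480x640 float32, m along the optical axis (not along the pixel's ray), 0 where there is no reading.
- vision.get_calibration(name): a dict with "fx", "fy", "cx", "cy" (pixels), "extrinsics" (4x4, takes a point from world to camera coordinates); the wrist camera has in their place "tool_from_camera" (4x4, takes a point from camera to tool coordinates, whose origin is the TCP and whose axes are the flange's). Camera axes: x right, y down, z forward; pixel columns grow to the right and rows downward; lengths in m; the calibration is good to about 2 mm. The wrist camera is an equidistant fisheye: a pixel r from the principal point sees the ray r / f radians off the axis. A picture is of the moment at which its call begins: read the wrist's pose just before it. get_calibration takes no time and is no camera call.
- job.job_done(): hands the job in; it is judged then, once.
Trained networks look in the newest picture that a camera, given by its name, has taken for a name from the list of things; names that differ only in an ending like _2 or _b are one class to them, and where a whole thing is asked for, a point or a joint stands for the part that bears it (a point fixed in the world has none). Each returns a list of dicts, best first, with "score" (0 to 1); they miss things now and then, are a little off and sometimes report something else, mostly with a low value. They report only what shows in the picture. A call takes as long as a camera call. They do not tell look-alikes from the thing itself.
- models.recognise(query, camera): "xyz" ([x, y, z] in m, in the coordinates of the camera as it stood for that picture, good to about 4 mm: the middle of the surface that is visible of it).
- models.landmark_of(query, camera): "xyz" ([x, y, z] in m, in the coordinates of the camera as it stood for that picture, good to about 4 mm: a listed point, or the origin of a listed thing).
The state is a dict: "time_s": time; "qpos": joint angles; "qd": joint speeds; "effort": joint torques, N m; "ee_pos": TCP position; "ee_rot": TCP orientation; "force": force on the tool from outside, world axes, zero at the start; "torque": the same for the moment, N m; "finger_gap": opening from 0.0 (shut) to 1.0 (fully open); "grip_force": force on a finger pad.
Only numpy, scipy, OpenCV 4.12 (cv2) and the standard library are available. Lean on these libraries where they do the work, as an engineer would, in place of code of your own. Each camera call takes 0.05 s, during which the arm holds its last target. There are 200 camera calls.

## Task

A spanner and a small bottle have been left on the stirrer base. Lay the spanner inside the tray that holds the screwdriver and stand the bottle upright in the tray that holds the other bottles. Then carry the reactor vessel upright by its bar to the base and lower it gently over the two alignment pegs, either way round, until its foot is fully home on the deck; leave the other things on the bench where they are.

Things in the scene. Friction and masses are not known exactly. Their poses are not given: they have to be found in the camera images.
- stirrer_base: White low instrument base, 150 (x) x 230 (y) x 50 mm high with a flat dark steel deck on top, fixed to the bench. Origin: centre of its underside; z up, y along the line of the pegs. Two steel alignment pegs stand on the deck at y = +80 and -80 mm (x = 0), 12 mm in diameter, 26 mm high, the upper 12 mm tapering to 6 mm.
- base_seat (a point): Centre of the deck's top face, midway between the pegs, 50 mm above the bench; axes as stirrer_base. The seated vessel's origin comes here.
- base_peg_a (a point): Tip of the peg at y = +80 mm, 76 mm above the bench.
- base_peg_b (a point): Tip of the peg at y = -80 mm, 76 mm above the bench.
- vessel: Small bioreactor vessel, 164 mm high, 0.6 kg: steel foot flange 60 (x) x 200 (y) x 10 mm with two 16 mm through holes at y = +80 and -80 mm; brown-jacketed glass body of 94 mm diameter, steel headplate of 100 mm diameter (top 112 mm up, port stubs to 122 mm), black carrying bar. Stands upright on the bench. Origin: centre of the underside; z up, y along the line of the holes.
- vessel_handle (a point): Centre of the vessel's black carrying bar, 155 mm above the vessel's underside. The bar is 14 mm wide (vessel x), 90 mm long (vessel y) and 18 mm high, on two 10 mm posts at y = +38 and -38 mm; 34 mm free below it to the headplate.
- vessel_hole_a (a point): Lower mouth of the foot hole at vessel y = +80 mm.
- vessel_hole_b (a point): Lower mouth of the foot hole at vessel y = -80 mm.
- spanner: Steel spanner, 150 mm long, 8 mm thick, shaft 16 mm wide, open jaw (38 mm wide) at +x and ring (32 mm) at -x; lies on the base's deck between the pegs. Origin: middle of its underside; x along its length, z up.
- spanner_jaw (a point): Point in the jaw end of the spanner, 70 mm from its middle, 4 mm above its underside.
- spanner_ring (a point): Point in the ring end of the spanner, 70 mm from its middle, 4 mm above its underside.
- bottle: Small clear glass bottle with a blue screw cap, 44 mm in diameter and 100 mm high; body up to 56 mm, cap 32 mm in diameter from 78 to 100 mm. Stands on the base's deck between the pegs. Origin: centre of its underside; z up.
- tool_tray: Open aluminium tray, outside 125 (x) x 200 (y) x 40 mm high, walls and floor 5 mm, fixed. It holds a screwdriver along its +x side; the rest of it is free. Origin: centre of its underside; z up.
- bottle_tray: Second tray of the same make and size; holds two bottles standing at its -y end, the rest of it is free. Origin: centre of its underside; z up.
- screwdriver: Screwdriver with black handle, 160 mm long, 26 mm thick, lying in the tool tray along the tray's y, about 38 mm to the +x side. Origin: under its middle; x along its length.
- stock_bottle_1: Bottle like the one on the base, standing in the bottle tray. Origin: centre of its underside.
- stock_bottle_2: Another such bottle beside it in the bottle tray. Origin: centre of its underside.
- beaker: Steel beaker with side handle, 70 mm in diameter, 90 mm high, standing between robot and base; bystander. Origin: centre of its underside.
- reagent_bottle: Larger glass bottle with blue cap, 80 mm in diameter, 140 mm high, beyond the base on the left; bystander. Origin: centre of its underside.
- jar: Glass jar with white lid, 60 mm in diameter, 80 mm high, beyond the base on the right; bystander. Origin: centre of its underside.
Not all that is in view belongs to the job. Leave any orange look-alike of the bottle alone.

How it is judged:
On the way, in this order (a step that is already met when the one before it is completed fails the run):
1. the spanner lies in the tray with the screwdriver and the bottle stands in the tray with the other bottles (x of spanner_jaw in the frame of tool_tray between -0.06 and 0.06 m and y of spanner_jaw in the frame of tool_tray between -0.098 and 0.098 m and z of each of spanner_jaw, spanner_ring in the frame of tool_tray below 0.04 m and x of spanner_ring in the frame of tool_tray between -0.06 and 0.06 m and y of spanner_ring in the frame of tool_tray between -0.098 and 0.098 m and x of bottle in the frame of bottle_tray between -0.06 and 0.06 m and y of bottle in the frame of bottle_tray between -0.098 and 0.098 m and z of bottle in the frame of bottle_tray below 0.015 m and angle between bottle's own z axis and vertical below 0.15 rad), for 0.2 s.
2. the vessel sits on the base over both pegs, fully home (horizontal distance between vessel and base_seat below 0.005 m and z of vessel in the frame of base_seat below 0.003 m and angle between the y axis of vessel and the y axis of stirrer_base, either way round below 0.08 rad and angle between vessel's own z axis and vertical below 0.04 rad), for 0.2 s.
At the end, for the whole second after the job is handed in: The spanner lies wholly inside the tool tray, the bottle stands within 0.15 rad of upright on the floor of the bottle tray, and the vessel stands over both pegs: centre within 5 mm of the seat, underside within 3 mm of the deck, upright within 0.04 rad, in line within 0.08 rad; all at rest (all of step 1 and all of step 2 and linear speed of each of spanner, bottle, vessel below 0.02 m/s); the robot touches nothing.
It fails at once if the vessel is tipped more than 0.35 rad (angle between vessel's own z axis and vertical above 0.35 rad).
It fails at once if the vessel strikes or is pressed on the base with more than 60 N (contact force between vessel and stirrer_base above 60 N).
It fails at once if the vessel is dropped onto the base: it comes down over the pegs (underside within 30 mm of the deck) faster than 0.3 m/s (horizontal distance between vessel and base_seat below 0.03 m and z of vessel in the frame of base_seat below 0.03 m and linear speed of vessel above 0.3 m/s).
It fails at once if another bottle, the beaker or the jar is pushed more than 40 mm or knocked over (distance of any of stock_bottle_1, stock_bottle_2, beaker, reagent_bottle, jar from where it was at the start of the episode above 0.04 m or angle between any of stock_bottle_1, stock_bottle_2, beaker, reagent_bottle, jar's own z axis and vertical above 0.5 rad).
It fails at once if the screwdriver is moved more than 50 mm (distance of screwdriver from where it was at the start of the episode above 0.05 m).
It also fails if it takes over 72 s, if anything falls off the work surface, if the arm or the gripper's body presses on something with over 40 N, if the wrist force passes 120 N, or if a joint passes its speed limit or range.

## Working session

There is one attempt and no reset: what is moved stays moved. The work goes in short steps, Python scripts to look and compute and a tool call to move; the robot and the scene stay as the last step left them, time stands still between calls to the robot, and variables do not carry over. Pictures are saved under pics/ and viewed, at most 11 in all, crops included, and the job is handed in when it is done.

Besides the shell and the picture viewer there is one more tool, called after "Request:" as a command line: name --argument value ..., lists and objects as JSON in quotes. arm_command: Moves the arm, as the interface text tells. Its arguments: {"type":"object","properties":{"targets":{"type":"array"},"newtons":{"type":"number"}},"required":["targets"]}

```bash
mkdir -p pics
cat > h.py <<'E'
import numpy as np, cv2
from plant import state, vision, job, models, ctrl
from scipy.spatial.transform import Rotation as R
def c2w(cam):
    c=vision.get_calibration(cam)
    if 'extrinsics' in c: return np.linalg.inv(np.array(c['extrinsics']))
    s=state(); T=np.eye(4); T[:3,:3]=R.from_rotvec(s['ee_rot']).as_matrix(); T[:3,3]=s['ee_pos']
    return T@np.array(c['tool_from_camera'])
def w(T,p): return (T@np.r_[p,1])[:3]
def cloud(cam,depth):
    c=vision.get_calibration(cam); v,u=np.mgrid[:480,:640]
    x=np.stack([(u-c['cx'])/c['fx']*depth,(v-c['cy'])/c['fy']*depth,depth],-1)
    T=c2w(cam); P=x@T[:3,:3].T+T[:3,3]; P[depth==0]=np.nan
    return P
def look(names,cam,T,n=3):
    for q in names:
        for r in models.landmark_of(q,cam)[:n]: print(cam,q,round(r['score'],2),w(T,r['xyz']).round(4))
E
python3 - <<'E'
from h import *
print(state())
for cam in ['scene','side']:
    T=c2w(cam); im,d=vision.grab_frame(cam); cv2.imwrite(f'pics/{cam}0.png',im); np.save(cam+'0.npy',d)
    print(cam,T.round(3).tolist())
    look(['base_seat','base_peg_a','vessel','vessel_handle','vessel_hole_a','spanner_jaw','spanner_ring','spanner','bottle','tool_tray','bottle_tray','screwdriver','beaker','reagent_bottle','jar'] if cam=='scene' else ['base_peg_a','vessel_handle','spanner_jaw','spanner_ring','bottle','tool_tray'],cam,T,4)
E
```

```text
{'time_s': 0.0, 'qpos': array([-1.37538497e-05,  8.74785153e-02,  1.75160641e-01,  1.65984525e+00,
       -2.89120440e-06,  1.57078634e+00]), 'qd': array([ 0.0001757 , -0.00022232,  0.00046811,  0.00138789, -0.00016568,
        0.00174584]), 'effort': array([ 7.68234549e-04, -5.20392072e+01,  4.64802504e+01,  1.63646933e-02,
        2.23589603e-05, -6.77332673e-05]), 'ee_pos': array([ 5.49761806e-01, -8.38533448e-06,  2.30586559e-01]), 'ee_rot': array([-2.22076342e+00, -2.22075507e+00,  1.52085396e-03]), 'force': array([ 0.00800518, -0.01345805,  0.62435259]), 'torque': array([ 0.00620778, -0.00864474,  0.04611762]), 'grip_force': 0.0, 'finger_gap': 0.9949967728188034}
scene [[0.769, 0.476, -0.427, 1.194], [0.64, -0.566, 0.52, -0.759], [0.006, -0.673, -0.74, 1.201], [0.0, 0.0, 0.0, 1.0]]
scene base_seat 0.76 [0.5834 0.044  0.0491]
scene base_peg_a 0.94 [ 0.5923 -0.0354  0.076 ]
scene base_peg_a 0.69 [0.5768 0.1221 0.0704]
scene vessel 0.74 [0.4512 0.331  0.0038]
scene vessel_handle 0.62 [0.45   0.3327 0.1535]
scene vessel_hole_a 0.92 [0.4403 0.2522 0.0006]
scene vessel_hole_a 0.81 [0
[... 875 characters left out ...]
0, 1.0]]
side base_peg_a 0.98 [ 0.5957 -0.0356  0.0749]
side base_peg_a 0.81 [0.5765 0.1263 0.0747]
side vessel_handle 0.62 [ 3.679e-01  1.321e-01 -3.000e-04]
side vessel_handle 0.56 [0.4591 0.3344 0.1576]
side vessel_handle 0.55 [ 0.5878  0.0448 -0.0026]
side vessel_handle 0.19 [0.5161 0.0683 0.0522]
side spanner_jaw 0.87 [0.6563 0.0779 0.0543]
side spanner_ring 0.64 [ 0.776  -0.1782 -0.0017]
side spanner_ring 0.54 [0.5109 0.0697 0.051 ]
side bottle 0.83 [ 0.4527 -0.1223  0.0032]
side bottle 0.71 [0.5948 0.0138 0.0513]
side bottle 0.58 [ 0.7739 -0.1827  0.001 ]
side bottle 0.29 [ 0.4702  0.412  -0.0021]
side tool_tray 0.97 [ 0.5833 -0.3173 -0.0016]
side tool_tray 0.33 [0.653  0.078  0.0485]
```

View pics/scene0.png

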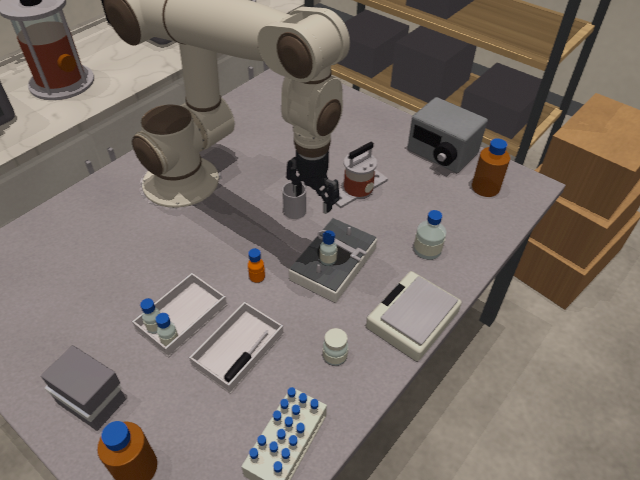

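View pics/side0.png

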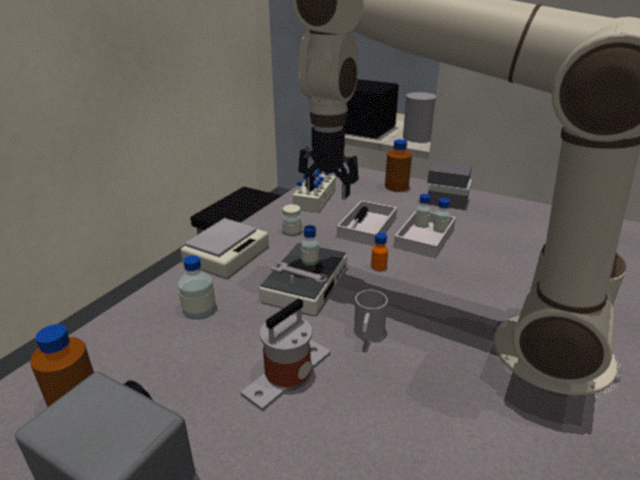

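Run:
```python
from h import *
# bar and tray geometry from depth
for cam in ['scene','side']:
    P=cloud(cam,np.load(cam+'0.npy'))
    m=(np.hypot(P[...,0]-.455,P[...,1]-.333)<.07)&(P[...,2]>.152)
    Q=P[m][:,:2]
    if len(Q)>5:
        (c,s,a)=cv2.minAreaRect(Q.astype(np.float32)*1000); mu=Q.mean(0); u,sv,vt=np.linalg.svd(Q-mu); print(cam,'bar',len(Q),c,s,a,mu,vt[0], np.nanmax(P[m][:,2]))
    m=(abs(P[...,0]-.587)<.12)&(abs(P[...,1]-.045)<.16)&(abs(P[...,2]-.050)<.004)
    print(cam,'deck',cv2.minAreaRect((P[m][:,:2]*1000).astype(np.float32)))
    for c0 in [(.583,-.318),(.4,-.347)]:
        m=(abs(P[...,0]-c0[0])<.09)&(abs(P[...,1]-c0[1])<.13)&(abs(P[...,2]-.04)<.004)
        print(cam,'tray',m.sum(),cv2.minAreaRect((P[m][:,:2]*1000).astype(np.float32)))
    m=(np.hypot(P[...,0]-.59,P[...,1]-.012)<.035)&(P[...,2]>.13)
    print('cap',P[m].mean(0),P[m].min(0),P[m].max(0))
```

```text
scene bar 151 (453.8133850097656, 330.21124267578125) (91.17046356201172, 18.835256576538086) 80.11741638183594 [0.45453097 0.32769181] [-0.17715592 -0.9841828 ] 0.1696001474297293
scene deck ((558.635498046875, 26.302764892578125), (212.1234130859375, 251.97036743164062), 7.706502914428711)
scene tray 551 ((579.259521484375, -320.46014404296875), (128.49166870117188, 202.97979736328125), 3.8972580432891846)
scene tray 503 ((401.15789794921875, -346.82415771484375), (129.9212188720703, 202.450927734375), 1.5205022096633911)
cap [0.5901772 0.004209  0.5254671] [ 0.5560293  -0.02290454  0.13097525] [0.62306415 0.04677733 0.71165349]
side bar 370 (453.7646484375, 335.8165283203125) (90.44438171386719, 16.77251625061035) 78.29093170166016 [0.45248607 0.34062048] [0.19545231 0.98071321] 0.16533559879661408
side deck ((559.6173095703125, 28.342178344726562), (208.9888916015625, 268.7161560058594), 5.338444232940674)
side tray 193 ((578.9771728515625, -316.0803527832031), (126.68517303466797, 208.9990692138672), 3.3136045932769775)
side tray 251 ((401.5360107421875, -340.2976379394531), (125.60338592529297, 202.92678833007812), 1.4363869428634644)
cap [0.58431391 0.02351952 0.40478921] [ 0.55521529 -0.01410729  0.13003894] [0.62477908 0.04694007 0.6536497 ]
```

The scene view shows the bottle on the deck at (329,245), the orange look-alike at (257,266), the bottle tray at (180,312), the tool tray at (237,345) and the vessel at (360,175). In the side view the spanner is at (300,272). The networks agree with the pictures, so I'll take the bottle first, by its cap.

Request:
arm_command --targets '[[[0.021,0.006,0,0,0,0,0.075],[0.042,0.012,-0.01,0,0,0,0.07],[0.042,0.012,-0.04,0,0,0,0.07],[0.042,0.012,-0.07,0,0,0,0.07],[0.042,0.012,-0.1,0,0,0,0.07],[0.042,0.012,-0.113,0,0,0,0.07],[0.042,0.012,-0.113,0,0,0,0.07],[0.042,0.012,-0.113,0,0,0,0.02],[0.042,0.012,-0.113,0,0,0,0.02],[0.042,0.012,-0.113,0,0,0,0.02]]]' --newtons 40

```text
time_s: 2.15
ee_pos: [0.5929, 0.012, 0.1202]
ee_rot: [2.22, 2.22, 0.003]
force: [-0.8, 0.3, 3.1]
finger_gap: 0.363
grip_force: 39.2
```

Request:
arm_command --targets '[[[0,0,0.035,0,0,0,0.02],[0,0,0.07,0,0,0,0.02],[-0.018,-0.03,0.08,0,0,0,0.02],[-0.04,-0.067,0.08,0,0,0,0.02],[-0.066,-0.108,0.08,0,0,0,0.02],[-0.092,-0.15,0.08,0,0,0,0.02],[-0.118,-0.192,0.08,0,0,0,0.02],[-0.144,-0.234,0.08,0,0,0,0.02],[-0.168,-0.274,0.08,0,0,0,0.02],[-0.192,-0.312,0.08,0,0,0,0.02]]]'

```text
time_s: 3.15
ee_pos: [0.3988, -0.3016, 0.1992]
ee_rot: [2.221, 2.22, 0.0]
force: [2.4, -0.7, -1.3]
finger_gap: 0.36
grip_force: 40.4
```

Request:
arm_command --targets '[[[0,0,0,0,0,0,0.02],[0,0,-0.03,0,0,0,0.02],[0,0,-0.065,0,0,0,0.02],[0,0,-0.1,0,0,0,0.02],[0,0,-0.115,0,0,0,0.02],[0,0,-0.12,0,0,0,0.02],[0,0,-0.123,0,0,0,0.02],[0,0,-0.125,0,0,0,0.02],[0,0,-0.125,0,0,0,0.02],[0,0,-0.125,0,0,0,0.02]]]'

```text
time_s: 4.15
ee_pos: [0.401, -0.3006, 0.0752]
ee_rot: [2.219, 2.219, 0.001]
force: [0.5, 0.6, 6.5]
finger_gap: 0.363
grip_force: 41.0
```

Request:
arm_command --targets '[[[0,0,0,0,0,0,0.065],[0,0,0,0,0,0,0.065],[0,0,0,0,0,0,0.065],[0,0,0.02,0,0,0,0.065],[0,0,0.06,0,0,0,0.065],[0,0,0.1,0,0,0.13,0.05],[0.02,0.03,0.13,0,0,0.27,0.045],[0.04,0.07,0.13,0,0,0.41,0.04],[0.06,0.11,0.13,0,0,0.55,0.04],[0.08,0.15,0.13,0,0,0.69,0.04]]]'

```text
time_s: 5.15
ee_pos: [0.4806, -0.1486, 0.2036]
ee_rot: [1.332, 2.845, 0.0]
force: [-0.2, 0.0, 0.4]
finger_gap: 0.469
grip_force: 0.0
```

Request:
arm_command --targets '[[[0.02,0.04,0,0,0,0.14,0.04],[0.04,0.08,0,0,0,0.28,0.04],[0.06,0.12,0,0,0,0.42,0.04],[0.08,0.16,0,0,0,0.56,0.04],[0.095,0.195,0,0,0,0.7,0.04],[0.104,0.225,0,0,0,0.84,0.04],[0.104,0.225,0,0,0,0.96,0.04],[0.104,0.225,0,0,0,0.96,0.04],[0.104,0.225,0,0,0,0.96,0.04],[0.104,0.225,0,0,0,0.96,0.04]]]'

```text
time_s: 6.15
ee_pos: [0.5839, 0.0743, 0.2034]
ee_rot: [-0.119, 3.139, -0.0]
force: [0.2, 0.1, 0.0]
finger_gap: 0.466
grip_force: 0.0
```

Run:
```python
from h import *
s=state(); T=c2w('wrist'); im,d=vision.grab_frame('wrist'); cv2.imwrite('pics/w1.png',im); np.save('w1.npy',d); np.save('w1T.npy',T)
print(s['ee_pos'],s['ee_rot'],s['qpos'][5])
look(['spanner_jaw','spanner_ring','base_peg_a'],'wrist',T,2)
T=c2w('side'); im,d=vision.grab_frame('side'); np.save('side1.npy',d); cv2.imwrite('pics/side1.png',cv2.resize(im[160:300,300:480],None,fx=4,fy=4)); look(['bottle'],'side',T,4)
T=c2w('scene'); im,d=vision.grab_frame('scene'); cv2.imwrite('pics/scene1.png',im); look(['bottle'],'scene',T,4)
```

```text
[0.58387828 0.07433003 0.20338783] [-1.18645027e-01  3.13929034e+00 -1.62567901e-04] 0.051124212403672264
wrist spanner_jaw 0.81 [0.6503 0.0814 0.0528]
wrist spanner_ring 0.73 [0.5139 0.0714 0.0525]
wrist base_peg_a 0.92 [0.5823 0.127  0.0735]
wrist base_peg_a 0.6 [ 0.6024 -0.0375  0.0746]
side bottle 0.89 [ 0.4045 -0.3014  0.0057]
side bottle 0.67 [ 0.4522 -0.1234  0.0044]
scene bottle 0.85 [ 0.4568 -0.1304  0.0012]
scene bottle 0.71 [ 0.4015 -0.2996  0.003 ]
```

View pics/w1.png

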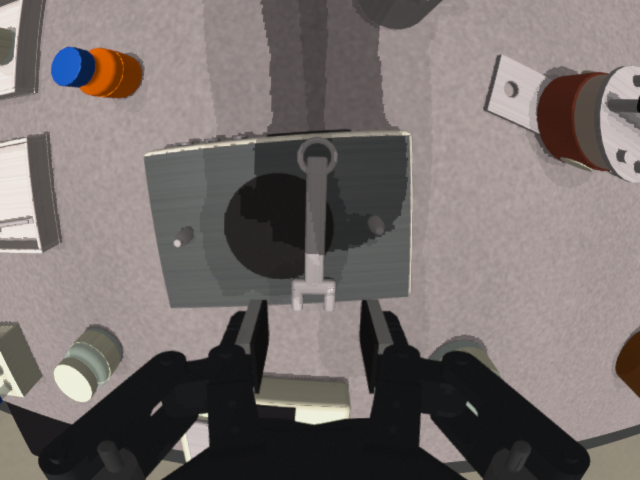

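View pics/side1.png

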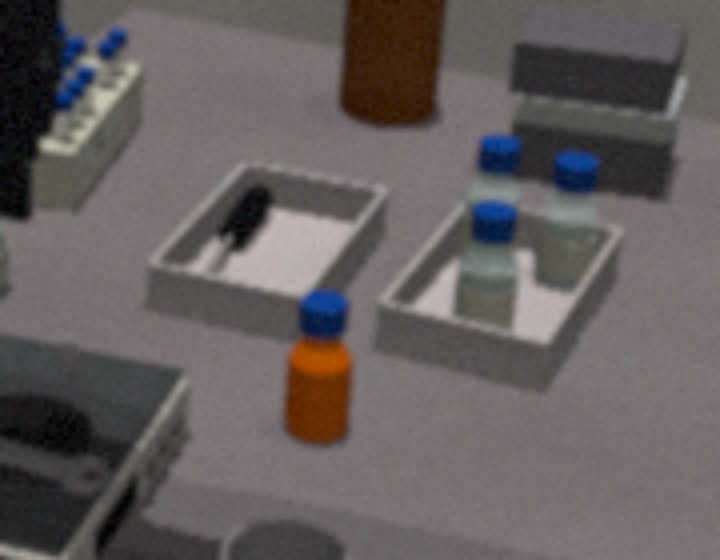

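The wrist view shows the spanner centred between the fingers, with the ring at (317,155) and the jaw at (314,295). The pegs are at (182,240) and (375,225). In the side crop the bottle stands upright in the tray with the stock bottles. Next I'll grasp the spanner.

Request:
arm_command --targets '[[[0,0.001,-0.04,0,0,0,0.04],[0,0.001,-0.08,0,0,0,0.04],[0,0.001,-0.115,0,0,0,0.04],[0,0.001,-0.14,0,0,0,0.04],[0,0.001,-0.148,0,0,0,0.04],[0,0.001,-0.15,0,0,0,0.04],[0,0.001,-0.151,0,0,0,0.04],[0,0.001,-0.151,0,0,0,0.005],[0,0.001,-0.151,0,0,0,0.005],[0,0.001,-0.151,0,0,0,0.005]]]' --newtons 70

```text
time_s: 7.55
ee_pos: [0.5849, 0.0761, 0.0541]
ee_rot: [-0.124, 3.136, 0.0]
force: [-1.1, 0.5, 6.5]
finger_gap: 0.152
grip_force: 68.4
```

Request:
arm_command --targets '[[[0,0,0.015,0,0,0,0.005],[0,0,0.05,0,0,0,0.005],[0,0,0.09,0,0,0,0.005],[0,0,0.13,0,0,0,0.005],[0,-0.02,0.14,0,0,-0.1,0.005],[-0.002,-0.055,0.14,0,0,-0.24,0.005],[-0.004,-0.09,0.14,0,0,-0.38,0.005],[-0.006,-0.13,0.14,0,0,-0.52,0.005],[-0.008,-0.17,0.14,0,0,-0.66,0.005],[-0.01,-0.21,0.14,0,0,-0.8,0.005]]]'

```text
time_s: 8.55
ee_pos: [0.5737, -0.1355, 0.1936]
ee_rot: [1.116, 2.936, 0.0]
force: [0.0, -0.0, -1.9]
finger_gap: 0.149
grip_force: 68.5
```

Request:
arm_command --targets '[[[-0.003,-0.035,0,0,0,-0.14,0.005],[-0.006,-0.07,0,0,0,-0.28,0.005],[-0.009,-0.105,0,0,0,-0.42,0.005],[-0.012,-0.14,0,0,0,-0.56,0.005],[-0.014,-0.165,0,0,0,-0.68,0.005],[-0.016,-0.183,0,0,0,-0.785,0.005],[-0.016,-0.183,0,0,0,-0.785,0.005],[-0.016,-0.183,0,0,0,-0.785,0.005],[-0.016,-0.183,0,0,0,-0.785,0.005],[-0.016,-0.183,0,0,0,-0.785,0.005]]]'

```text
time_s: 9.55
ee_pos: [0.5582, -0.3161, 0.1927]
ee_rot: [2.145, 2.295, 0.0]
force: [-0.1, -0.0, -1.3]
finger_gap: 0.151
grip_force: 68.6
```

Run:
```python
from h import *
s=state(); T=c2w('wrist'); im,d=vision.grab_frame('wrist'); cv2.imwrite('pics/w2.png',im)
print(s['ee_pos'],s['ee_rot'],s['finger_gap'])
look(['spanner_jaw','spanner_ring','screwdriver','tool_tray'],'wrist',T,2)
```

```text
[ 0.55824676 -0.31609686  0.19269642] [2.14541816e+00 2.29455741e+00 2.62621377e-04] 0.15052512140609892
wrist spanner_jaw 0.62 [ 0.5589 -0.3857  0.1925]
wrist spanner_ring 0.57 [ 0.5519 -0.2505  0.1924]
wrist screwdriver 0.82 [ 0.6118 -0.323   0.0085]
wrist tool_tray 0.8 [ 0.5825 -0.3178  0.0011]
```

View pics/w2.png

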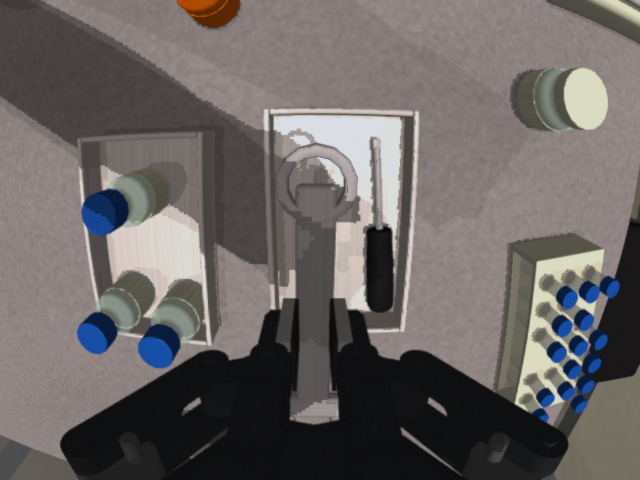

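The wrist view shows the spanner held level over the free side of the tray, with the ring at (317,185) and the screwdriver at (378,240). I'll lower and release it.

Request:
arm_command --targets '[[[0.003,-0.001,-0.04,0,0,0,0.005],[0.003,-0.001,-0.08,0,0,0,0.005],[0.003,-0.001,-0.12,0,0,0,0.005],[0.003,-0.001,-0.15,0,0,0,0.005],[0.003,-0.001,-0.17,0,0,0,0.005],[0.003,-0.001,-0.178,0,0,0,0.005],[0.003,-0.001,-0.181,0,0,0,0.005],[0.003,-0.001,-0.182,0,0,0,0.005],[0.003,-0.001,-0.182,0,0,0,0.005],[0.003,-0.001,-0.182,0,0,0,0.005]]]'

```text
time_s: 10.8
ee_pos: [0.5616, -0.3183, 0.0116]
ee_rot: [2.147, 2.291, 0.001]
force: [0.2, 0.5, -1.5]
finger_gap: 0.15
grip_force: 68.6
```

Request:
arm_command --targets '[[[0,0,-0.002,0,0,0,0.005],[0,0,-0.003,0,0,0,0.005],[0,0,-0.003,0,0,0,0.026],[0,0,-0.003,0,0,0,0.026],[0,0,0,0,0,0,0.026],[0,0,0.03,0,0,0,0.026],[0,0,0.075,0,0,0,0.026],[0,0,0.12,0,0,0,0.04],[0,0,0.165,0,0,0,0.05],[-0.003,0.02,0.205,0,0,0,0.05]]]'

```text
time_s: 11.8
ee_pos: [0.5579, -0.2992, 0.2174]
ee_rot: [2.149, 2.29, -0.0]
force: [0.9, -0.4, 0.7]
finger_gap: 0.585
grip_force: 0.0
```

Request:
arm_command --targets '[[[-0.008,0.045,0.035,0,0,-0.025,0.05],[-0.016,0.093,0.035,0,0,-0.05,0.05],[-0.024,0.142,0.035,0,0,-0.075,0.05],[-0.032,0.191,0.035,0,0,-0.1,0.05],[-0.04,0.24,0.035,0,0,-0.125,0.05],[-0.048,0.289,0.035,0,0,-0.15,0.05],[-0.056,0.338,0.035,0,0,-0.175,0.05],[-0.064,0.387,0.035,0,0,-0.2,0.05],[-0.072,0.436,0.035,0,0,-0.225,0.05],[-0.08,0.48,0.035,0,0,-0.25,0.05]]]'

```text
time_s: 12.8
ee_pos: [0.4772, 0.184, 0.2507]
ee_rot: [2.418, 2.006, 0.001]
force: [0.3, 0.0, -0.5]
finger_gap: 0.585
grip_force: 0.0
```

Request:
arm_command --targets '[[[-0.008,0.04,0,0,0,0,0.05],[-0.016,0.08,0,0,0,0,0.05],[-0.022,0.12,0,0,0,0,0.05],[-0.025,0.151,0,0,0,0,0.05],[-0.025,0.151,0,0,0,0,0.05],[-0.025,0.151,0,0,0,0,0.05],[-0.025,0.151,0,0,0,0,0.05],[-0.025,0.151,0,0,0,0,0.05],[-0.025,0.151,0,0,0,0,0.05],[-0.025,0.151,0,0,0,0,0.05]]]'

```text
time_s: 13.8
ee_pos: [0.4532, 0.3324, 0.2505]
ee_rot: [2.418, 2.006, 0.001]
force: [0.5, -1.0, 0.1]
finger_gap: 0.586
grip_force: 0.0
```

Run:
```python
from h import *
s=state(); T=c2w('wrist'); im,d=vision.grab_frame('wrist'); cv2.imwrite('pics/w3.png',im)
print(s['ee_pos'],s['ee_rot'],s['finger_gap'],s['qpos'][5])
look(['vessel_handle','vessel_hole_a','vessel','base_peg_a'],'wrist',T,2)
# closing direction
print('tool y',R.from_rotvec(s['ee_rot']).as_matrix()[:,1])
T=c2w('scene'); im,d=vision.grab_frame('scene'); look(['spanner_jaw','spanner_ring','bottle','vessel_handle','base_peg_a','base_seat'],'scene',T,2)
P=cloud('scene',d); np.save('scene3.npy',d); cv2.imwrite('pics/scene3.png',cv2.resize(im[230:400,120:320],None,fx=4,fy=3.5))
T=c2w('side'); im,d=vision.grab_frame('side'); look(['base_peg_a','vessel_handle','vessel_hole_a','spanner_jaw','spanner_ring'],'side',T,2)
```

```text
[0.45320249 0.33243215 0.25050346] [2.41806784e+00 2.00560791e+00 5.02197442e-04] 0.5862148531630668 2.389603506018288
wrist vessel_handle 0.59 [0.4556 0.3333 0.1533]
wrist vessel_hole_a 0.8 [ 4.664e-01  4.128e-01 -2.000e-04]
wrist vessel 0.58 [0.46   0.3356 0.0042]
wrist base_peg_a 0.75 [ 0.6    -0.0372  0.0762]
tool y [ 9.82762733e-01 -1.84871211e-01  2.15007160e-04]
scene spanner_jaw 0.71 [ 0.5628 -0.3919  0.0112]
scene spanner_ring 0.57 [ 0.5559 -0.2517  0.0134]
scene bottle 0.95 [ 0.4556 -0.1299  0.0014]
scene vessel_handle 0.91 [0.4507 0.3321 0.1563]
scene vessel_handle 0.16 [0.4669 0.4149 0.0014]
scene base_peg_a 0.94 [0.5781 0.1226 0.074 ]
scene base_peg_a 0.9 [ 0.5921 -0.0357  0.076 ]
scene base_seat 0.94 [0.5849 0.0424 0.0489]
side base_peg_a 0.82 [0.5767 0.1229 0.0758]
side base_peg_a 0.6 [ 0.596  -0.0353  0.0753]
side vessel_handle 0.68 [ 0.561  -0.3899  0.0072]
side vessel_hole_a 0.63 [0.4394 0.2567 0.001 ]
side vessel_hole_a 0.59 [ 4.691e-01  4.133e-01 -4.000e-04]
side spanner_jaw 0.6 [ 0.5613 -0.3892  0.0077]
side spanner_ring 0.42 [ 0.5574 -0.2508  0.0064]
```

View pics/w3.png

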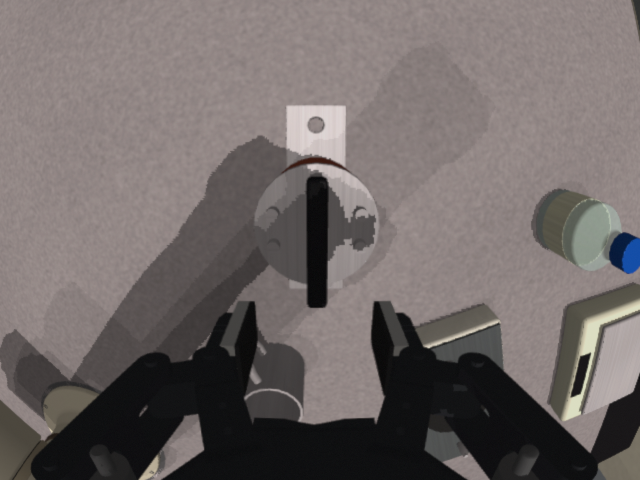

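View pics/scene3.png

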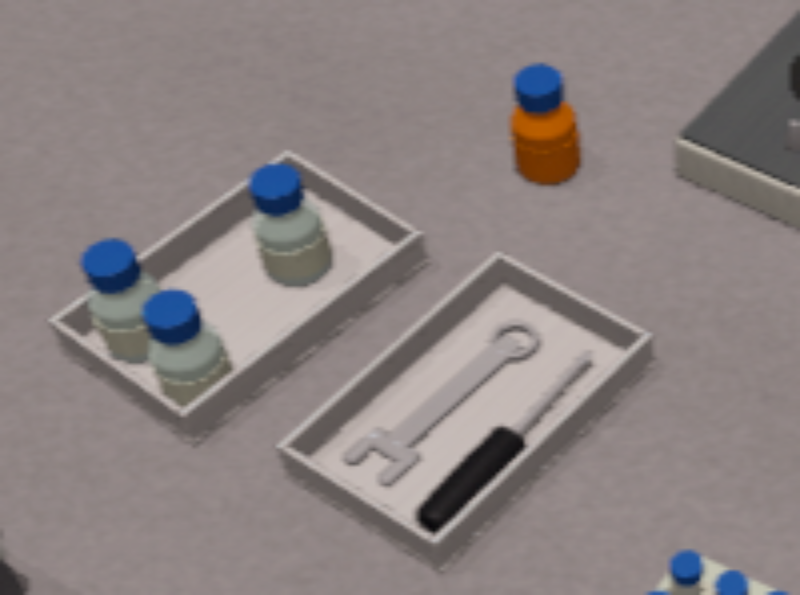

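The scene crop shows the spanner lying flat in the tool tray beside the screwdriver and the bottle upright in the other tray. The wrist view shows the bar parallel to the pads and centred, running from (317,180) to (317,305). I'll grasp the bar now.

Request:
arm_command --targets '[[[0,0,-0.035,0,0,0,0.05],[0,0,-0.07,0,0,0,0.05],[0,0,-0.1,0,0,0,0.05],[0,0,-0.112,0,0,0,0.05],[0,0,-0.116,0,0,0,0.05],[0,0,-0.116,0,0,0,0.05],[0,0,-0.116,0,0,0,0.005],[0,0,-0.116,0,0,0,0.005],[0,0,-0.116,0,0,0,0.005],[0,0,-0.116,0,0,0,0.005]]]' --newtons 100

```text
time_s: 15.7
ee_pos: [0.4539, 0.3333, 0.1357]
ee_rot: [2.417, 2.006, 0.004]
force: [2.4, -0.3, 6.0]
finger_gap: 0.141
grip_force: 99.1
```

Request:
arm_command --targets '[[[0,0,0.01,0,0,0,0.005],[0,0,0.03,0,0,0,0.005],[0,0,0.055,0,0,0,0.005],[0,0,0.08,0,0,0,0.005],[0,0,0.1,0,0,0,0.005],[0,0,0.115,0,0,0,0.005],[0,0,0.12,0,0,0,0.005],[0.006,-0.013,0.12,0,0,0.02,0.005],[0.016,-0.035,0.12,0,0,0.04,0.005],[0.027,-0.06,0.12,0,0,0.06,0.005]]]'

```text
time_s: 16.7
ee_pos: [0.4796, 0.2726, 0.253]
ee_rot: [-2.353, -2.08, 0.004]
force: [-0.5, 0.3, -7.6]
finger_gap: 0.142
grip_force: 98.0
```

Request:
arm_command --targets '[[[0.014,-0.03,0,0,0,0.03,0.005],[0.028,-0.06,0,0,0,0.06,0.005],[0.042,-0.09,0,0,0,0.09,0.005],[0.056,-0.12,0,0,0,0.12,0.005],[0.07,-0.15,0,0,0,0.15,0.005],[0.083,-0.18,0,0,0,0.18,0.005],[0.094,-0.205,0,0,0,0.21,0.005],[0.102,-0.222,0,0,0,0.233,0.005],[0.105,-0.229,0,0,0,0.233,0.005],[0.105,-0.229,0,0,0,0.233,0.005]]]'

```text
time_s: 17.7
ee_pos: [0.5849, 0.0435, 0.2533]
ee_rot: [-2.1, -2.335, 0.002]
force: [0.2, 0.8, -7.1]
finger_gap: 0.142
grip_force: 98.0
```

Request:
arm_command --targets '[[[0,0,-0.005,0,0,0,0.005],[0,0,-0.01,0,0,0,0.005],[0,0,-0.015,0,0,0,0.005],[0,0,-0.02,0,0,0,0.005],[0,0,-0.024,0,0,0,0.005],[0,0,-0.026,0,0,0,0.005],[0,0,-0.026,0,0,0,0.005],[0,0,-0.026,0,0,0,0.005],[0,0,-0.026,0,0,0,0.005],[0,0,-0.026,0,0,0,0.005]]]'

```text
time_s: 18.7
ee_pos: [0.5851, 0.044, 0.2285]
ee_rot: [2.098, 2.338, 0.0]
force: [-0.7, -0.1, -6.5]
finger_gap: 0.147
grip_force: 97.9
```

Run:
```python
from h import *
s=state(); print(s['ee_pos'],s['ee_rot'],s['finger_gap'],s['force'])
y=R.from_rotvec(s['ee_rot']).as_matrix()[:,1]; print('tool y yaw',np.arctan2(y[1],y[0]))
ims=[]
for cam in ['scene','side','wrist']:
    T=c2w(cam); im,d=vision.grab_frame(cam); np.save(cam+'4.npy',d); cv2.imwrite(f'{cam}4.png',im)
    look(['base_peg_a','vessel_hole_a','vessel_handle','vessel','base_seat'],cam,T,2)
    if cam!='wrist':
        c=vision.get_calibration(cam); p=np.array(c['extrinsics'])@[.585,.044,.1,1]; u=int(c['fx']*p[0]/p[2]+c['cx']); v=int(c['fy']*p[1]/p[2]+c['cy']); print(u,v)
        ims.append(cv2.resize(im[max(v-75,0):v+75,u-50:u+50],(400,600),interpolation=cv2.INTER_CUBIC))
cv2.imwrite('pics/h4.png',np.hstack(ims))
```

```text
[0.58508648 0.04395249 0.22848335] [2.09824297e+00 2.33786530e+00 3.54687994e-04] 0.14707282867827606 [-0.72651407 -0.1345724  -6.5042441 ]
tool y yaw 0.10792779231181582
scene base_peg_a 0.92 [ 0.5978 -0.0327  0.0797]
scene base_peg_a 0.56 [0.5767 0.1261 0.0711]
scene vessel_hole_a 0.94 [ 0.5936 -0.0348  0.0951]
scene vessel_hole_a 0.91 [0.5758 0.1273 0.0993]
scene vessel_handle 0.63 [0.5776 0.0443 0.2454]
scene vessel 0.76 [0.581  0.0438 0.0954]
scene vessel 0.66 [ 0.5951 -0.0337  0.0818]
scene base_seat 0.6 [0.5895 0.0447 0.0487]
scene base_seat 0.15 [ 0.5959 -0.0333  0.0925]
333 239
side base_peg_a 0.94 [0.5753 0.1242 0.0721]
side base_peg_a 0.85 [ 0.6001 -0.0354  0.0742]
side vessel_hole_a 0.79 [0.5771 0.1241 0.0921]
side vessel_hole_a 0.66 [ 0.5921 -0.0373  0.0948]
side vessel_handle 0.9 [0.5898 0.0454 0.2482]
side base_seat 0.66 [0.5873 0.0441 0.0493]
306 250
wrist base_peg_a 0.72 [0.5841 0.1254 0.0759]
wrist vessel_hole_a 0.57 [0.5746 0.123  0.091 ]
wrist vessel_handle 0.58 [0.586  0.0434 0.2465]
wrist vessel 0.57 [0.5896 0.0459 0.093 ]
```

View pics/h4.png

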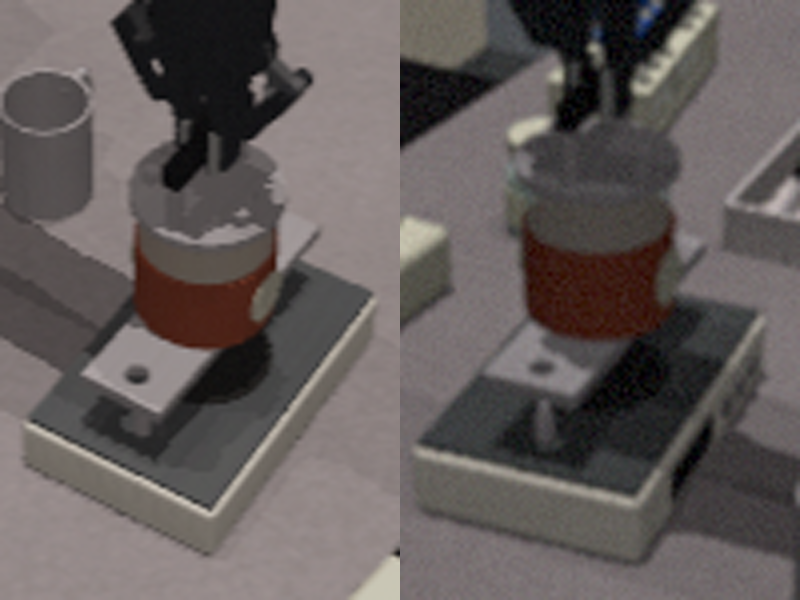

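The crop (scene left, side right) shows the vessel hanging upright with the foot in line with the pegs. In the side tile the near hole at (543,367) sits directly above the peg at (543,400). I'll refine the offset from the depth data already saved.

Run:
```python
from h import *
def rect(P,m):
    a=(P[m][:,:2]*1000).astype(np.float32); (c,s,an)=cv2.minAreaRect(a); return len(a),np.round(c,1),np.round(s,1),round(an,2)
for cam,f in [('scene','scene0'),('side','side0'),('scene','scene3'),('side','side1')]:
    P=cloud(cam,np.load(f+'.npy'))
    for nm,p in [('a',(.577,.1235)),('b',(.594,-.0355))]:
        m=(np.hypot(P[...,0]-p[0],P[...,1]-p[1])<.014)&(P[...,2]>.057)&(P[...,2]<.08)
        print(f,'peg',nm,m.sum(),P[m].mean(0).round(4))
    m=(abs(P[...,0]-.585)<.105)&(abs(P[...,1]-.044)<.14)&(P[...,2]>.044)&(P[...,2]<.056)
    k=cv2.morphologyEx(m.astype(np.uint8),cv2.MORPH_OPEN,np.ones((3,3)))>0
    print(f,'deck',rect(P,k))
for cam in ['scene','side']:
    P=cloud(cam,np.load(cam+'4.npy'))
    for lo in (.097,.099):
        m=(abs(P[...,0]-.585)<.06)&(abs(P[...,1]-.044)<.12)&(P[...,2]>lo)&(P[...,2]<.108)&(np.hypot(P[...,0]-.585,P[...,1]-.044)>.055)
        print(cam,'foot',rect(P,m),np.median(P[m][:,2]))
def ray(cam,u,v,z):
    c=vision.get_calibration(cam);T=c2w(cam);d=T[:3,:3]@[(u-c['cx'])/c['fx'],(v-c['cy'])/c['fy'],1];return (T[:3,3]+d*(z-T[2,3])/d[2]).round(4)
print('hole scene',ray('scene',317.0,257.5,.1028),'side',ray('side',291.5,266.5,.1028),'peg side',ray('side',291.5,274.8,.076))
t=[]
for f,cam,p,z in [('pics/scene0.png','scene',(.594,-.0355),.076),('pics/scene0.png','scene',(.577,.1235),.076),('pics/side0.png','side',(.577,.1235),.076),('scene4.png','scene',(.594,-.0355),.1028),('side4.png','side',(.577,.1235),.09)]:
    c=vision.get_calibration(cam);q=np.array(c['extrinsics'])@[*p,z,1];u=int(c['fx']*q[0]/q[2]+c['cx']);v=int(c['fy']*q[1]/q[2]+c['cy'])
    t.append(cv2.resize(cv2.imread(f)[v-16:v+17,u-14:u+14],(252,297),interpolation=cv2.INTER_CUBIC)); print(f,u-14,v-16)
im=cv2.imread('wrist4.png');t.append(cv2.resize(im[60:400,170:470],(252,297)))
cv2.imwrite('pics/t5.png',np.vstack([np.hstack(t[:3]),np.hstack(t[3:])]))
```

```text
scene0 peg a 25 [0.5762 0.1195 0.0671]
scene0 peg b 27 [ 0.5981 -0.038   0.067 ]
scene0 deck (2475, array([586. ,  42.9]), array([148.9, 231. ]), 8.13)
side0 peg a 30 [0.5748 0.1274 0.0658]
side0 peg b 5 [ 0.5923 -0.033   0.0629]
side0 deck (2274, array([586.6,  46.8]), array([147.4, 227.6]), 7.84)
scene3 peg a 22 [0.5757 0.1197 0.0675]
scene3 peg b 26 [ 0.5988 -0.0386  0.0677]
scene3 deck (3196, array([586. ,  41.6]), array([148.8, 229.9]), 7.82)
side1 peg a 32 [0.5744 0.1279 0.0658]
side1 peg b 27 [ 0.5969 -0.0312  0.0658]
side1 deck (2532, array([586.6,  46.1]), array([147.1, 228.6]), 7.69)
scene foot (455, array([584.7,  43.1]), array([ 62.4, 203.9]), 4.78) 0.10290458828397075
scene foot (417, array([583.8,  43.1]), array([ 62.3, 203.7]), 5.5) 0.10315614347170299
side foot (365, array([582.4,  47.2]), array([ 62.8, 204.6]), 4.63) 0.10108202246427789
side foot (333, array([582.4,  47.2]), array([ 62.8, 204.6]), 4.63) 0.1012013516911563
hole scene [ 0.5931 -0.0356  0.1028] side [0.5752 0.127  0.1028] peg side [0.5786 0.1231 0.076 ]
pics/scene0.png 303 248
pics/scene0.png 335 211
pics/side0.png 277 259
scene4.png 303 241
side4.png 277 254
```

View pics/t5.png

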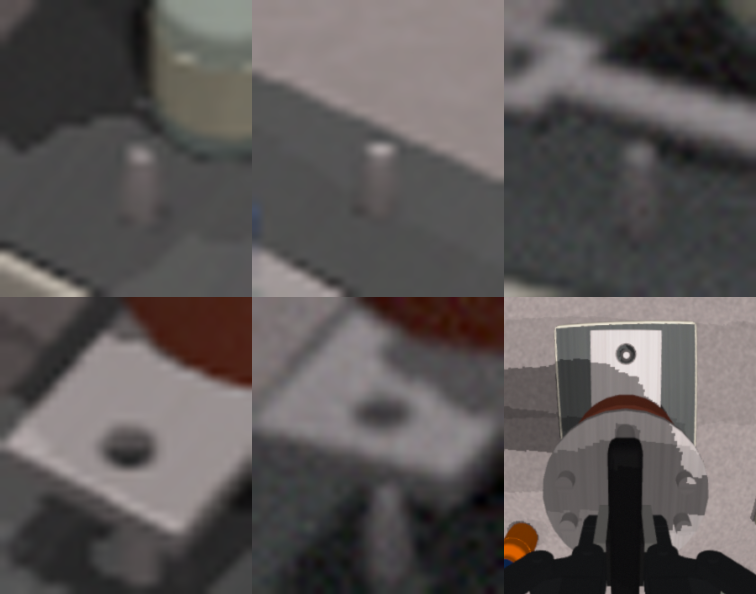

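Run:
```python
from h import *
def ray(cam,u,v,z):
    c=vision.get_calibration(cam);T=c2w(cam);d=T[:3,:3]@[(u-c['cx'])/c['fx'],(v-c['cy'])/c['fy'],1];return (T[:3,3]+d*(z-T[2,3])/d[2]).round(4)
def fish(u,v,z):
    c=vision.get_calibration('wrist');T=c2w('wrist');x=np.array([u-c['cx'],v-c['cy']]);r=np.hypot(*x);th=r/c['fx'];d=T[:3,:3]@np.r_[x/r*np.sin(th),np.cos(th)];return (T[:3,3]+d*(z-T[2,3])/d[2]).round(4)
print('pegs scene a',ray('scene',349.2,227.3,.076),'b',ray('scene',318.6,264.9,.076),'side a',ray('side',291.9,275.3,.076))
print('holes scene b',ray('scene',317.2,257.7,.1028),'side a',ray('side',291.6,266.8,.1028))
im=cv2.imread('wrist4.png')[100:150,290:340]; cv2.imwrite('pics/t6.png',cv2.resize(im,(600,600),interpolation=cv2.INTER_CUBIC))
for u,v in [(315,125)]: print('wrist hole',fish(u,v,.1028),'peg',fish(u,v,.076), fish(u+1,v,.076),fish(u,v+1,.076))
```

```text
pegs scene a [0.5762 0.1237 0.076 ] b [ 0.5979 -0.0347  0.076 ] side a [0.5766 0.1244 0.076 ]
holes scene b [ 0.5939 -0.0358  0.1028] side a [0.5743 0.128  0.1028]
wrist hole [0.5772 0.1241 0.1028] peg [0.5772 0.1242 0.076 ] [0.578  0.1243 0.076 ] [0.5773 0.1234 0.076 ]
```

View pics/t6.png

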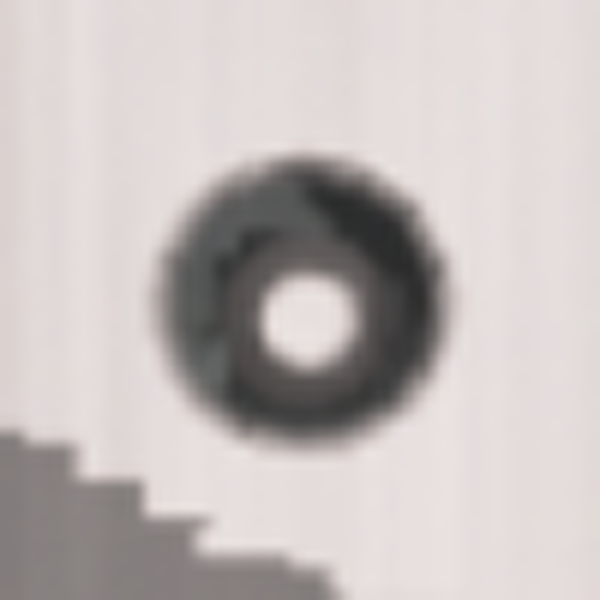

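The tile shows the peg tip at (310,320) inside the hole, whose centre is (303,298), on a near-vertical line of sight. That puts peg a at (+0.5, −1.5) mm from hole a. The scene view puts peg b about 4 mm in +x of its hole. The correction is therefore (+2.5, −1.0) mm and +0.026 rad.

Request:
arm_command --targets '[[[0.0025,-0.001,0,0,0,0.026,0.005],[0.0025,-0.001,-0.003,0,0,0.026,0.005],[0.0025,-0.001,-0.006,0,0,0.026,0.005],[0.0025,-0.001,-0.009,0,0,0.026,0.005],[0.0025,-0.001,-0.011,0,0,0.026,0.005],[0.0025,-0.001,-0.012,0,0,0.026,0.005],[0.0025,-0.001,-0.012,0,0,0.026,0.005],[0.0025,-0.001,-0.012,0,0,0.026,0.005],[0.0025,-0.001,-0.012,0,0,0.026,0.005],[0.0025,-0.001,-0.012,0,0,0.026,0.005]]]'

```text
time_s: 20.6
ee_pos: [0.5876, 0.043, 0.2164]
ee_rot: [2.068, 2.365, 0.0]
force: [0.4, -0.0, -6.4]
finger_gap: 0.148
grip_force: 98.0
```

Run:
```python
from h import *
s=state(); print(s['ee_pos'],s['ee_rot'],s['force'])
im,d=vision.grab_frame('wrist'); im2,_=vision.grab_frame('scene'); im3,_=vision.grab_frame('side')
g=cv2.cvtColor(im,cv2.COLOR_BGR2GRAY)[95:160,285:345]
_,b=cv2.threshold(g,140,255,cv2.THRESH_BINARY_INV); n,l,st,ce=cv2.connectedComponentsWithStats(b)
for i in range(1,n):
    x,y,w_,h_,a=st[i]
    if 12<w_<34 and 12<h_<34:
        c=np.array([x+(w_-1)/2,y+(h_-1)/2]); sub=(g[y:y+h_,x:x+w_]>120)
        yy,xx=np.nonzero(sub); k=np.hypot(xx-(w_-1)/2,yy-(h_-1)/2)<min(w_,h_)/2-2
        print('hole',c,w_,h_,'tip',xx[k].mean()+x,yy[k].mean()+y,k.sum())
t=[cv2.resize(im[95:160,285:345],(266,300),interpolation=cv2.INTER_CUBIC)]
for i,cam,p in [(im2,'scene',(.5965,-.0352)),(im3,'side',(.576,.1235))]:
    c=vision.get_calibration(cam);q=np.array(c['extrinsics'])@[*p,.08,1];u=int(c['fx']*q[0]/q[2]+c['cx']);v=int(c['fy']*q[1]/q[2]+c['cy'])
    t.append(cv2.resize(i[v-18:v+18,u-16:u+16],(267,300),interpolation=cv2.INTER_CUBIC))
cv2.imwrite('pics/t7.png',np.hstack(t))
```

```text
[0.58755035 0.04300603 0.21642277] [2.06759781e+00 2.36507491e+00 2.50866700e-04] [ 0.41616547 -0.04010542 -6.37948752]
hole [30. 30.] 23 23 tip 29.904761904761905 29.57142857142857 63
```

View pics/t7.png

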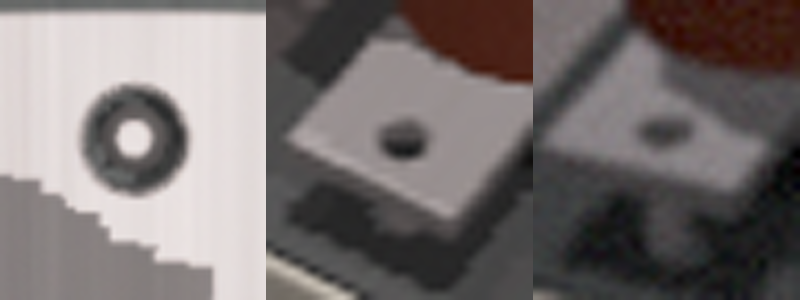

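In the wrist tile the peg is now concentric with hole a. I'll lower it gently and watch the force.

Request:
arm_command --targets '[[[0,0,-0.002,0,0,0,0.005],[0,0,-0.004,0,0,0,0.005],[0,0,-0.006,0,0,0,0.005],[0,0,-0.008,0,0,0,0.005],[0,0,-0.01,0,0,0,0.005],[0,0,-0.012,0,0,0,0.005],[0,0,-0.014,0,0,0,0.005],[0,0,-0.016,0,0,0,0.005],[0,0,-0.016,0,0,0,0.005],[0,0,-0.016,0,0,0,0.005]]]'

```text
time_s: 21.75
ee_pos: [0.5875, 0.043, 0.2003]
ee_rot: [-2.068, -2.365, 0.0]
force: [0.3, 1.1, -7.1]
finger_gap: 0.144
grip_force: 97.9
```

Both pegs are entering freely, with no added force.

Request:
arm_command --targets '[[[0,0,-0.002,0,0,0,0.005],[0,0,-0.004,0,0,0,0.005],[0,0,-0.006,0,0,0,0.005],[0,0,-0.008,0,0,0,0.005],[0,0,-0.0095,0,0,0,0.005],[0,0,-0.011,0,0,0,0.005],[0,0,-0.012,0,0,0,0.005],[0,0,-0.013,0,0,0,0.005],[0,0,-0.0135,0,0,0,0.005],[0,0,-0.0135,0,0,0,0.005]]]'

```text
time_s: 22.75
ee_pos: [0.5875, 0.043, 0.1867]
ee_rot: [-2.068, -2.365, 0.0]
force: [0.5, -0.3, -7.6]
finger_gap: 0.147
grip_force: 98.1
```

Request:
arm_command --targets '[[[0,0,-0.0003,0,0,0,0.005],[0,0,-0.0006,0,0,0,0.005],[0,0,-0.0009,0,0,0,0.005],[0,0,-0.0012,0,0,0,0.005],[0,0,-0.0014,0,0,0,0.005],[0,0,-0.0016,0,0,0,0.005],[0,0,-0.0018,0,0,0,0.005],[0,0,-0.0018,0,0,0,0.005],[0,0,-0.0018,0,0,0,0.005],[0,0,-0.0018,0,0,0,0.005]]]'

```text
time_s: 23.75
ee_pos: [0.5878, 0.0429, 0.1856]
ee_rot: [2.067, 2.364, 0.001]
force: [2.0, -2.2, 2.6]
finger_gap: 0.145
grip_force: 99.5
```

The deck now carries the vessel's weight, so it is home. I'll release, rise and check.

Request:
arm_command --targets '[[[0,0,-0.0015,0,0,0,0.012],[0,0,-0.0015,0,0,0,0.03],[0,0,-0.0015,0,0,0,0.05],[0,0,-0.0015,0,0,0,0.05],[0,0,-0.0015,0,0,0,0.05],[0,0,0.01,0,0,0,0.05],[0,0,0.04,0,0,0,0.05],[0,0,0.08,0,0,0,0.05],[0,0,0.12,0,0,0,0.05],[0,0,0.13,0,0,0,0.05]]]'

```text
time_s: 24.75
ee_pos: [0.5878, 0.0431, 0.3206]
ee_rot: [2.065, 2.362, 0.007]
force: [0.5, -0.5, 0.4]
finger_gap: 0.582
grip_force: 0.0
```

Run:
```python
from h import *
print(state()['force'],state()['finger_gap'])
for cam in ['scene','side']:
    T=c2w(cam); im,d=vision.grab_frame(cam); P=cloud(cam,d)
    look(['vessel','vessel_handle','spanner_jaw','spanner_ring','bottle'],cam,T,2)
    m=(abs(P[...,0]-.585)<.05)&(abs(P[...,1]-.044)<.115)&(P[...,2]>.054)&(P[...,2]<.068)&(np.hypot(P[...,0]-.587,P[...,1]-.043)>.06)
    print('foot top z',np.median(P[m][:,2]), 'bar top',np.nanpercentile(P[(np.hypot(P[...,0]-.587,P[...,1]-.043)<.05)&(P[...,2]<.24)&(P[...,2]>.2)][:,2],[50,95]))
```

```text
[ 0.47595586 -0.50903174  0.4470845 ] 0.5821900281600301
scene vessel 0.85 [0.5838 0.046  0.0542]
scene vessel_handle 0.61 [0.5819 0.042  0.2054]
scene vessel_handle 0.42 [ 0.5964 -0.0333  0.0814]
scene spanner_jaw 0.62 [ 0.5616 -0.391   0.0064]
scene spanner_jaw 0.22 [ 0.4011 -0.3456 -0.    ]
scene spanner_ring 0.6 [ 0.5575 -0.2528  0.0152]
scene bottle 0.72 [ 0.3999 -0.2994  0.0019]
scene bottle 0.7 [ 0.4573 -0.1305 -0.0006]
foot top z 0.05949339727618819 bar top [0.21233121 0.21668958]
side vessel 0.67 [0.5875 0.0447 0.052 ]
side vessel 0.23 [ 0.5638 -0.3908  0.0076]
side vessel_handle 0.61 [0.5914 0.0433 0.205 ]
side spanner_jaw 0.71 [ 0.5606 -0.3925  0.0073]
side bottle 0.87 [ 0.4024 -0.3     0.0056]
side bottle 0.69 [ 0.4539 -0.1233  0.0047]
foot top z 0.05859198389101 bar top [0.21145879 0.21396902]
```

The foot's top face reads about 59 mm (60 mm expected), so the vessel is fully home and everything is in place.

```bash
python3 -c "
from plant import job
print(job.job_done())"
```

```text
the job is handed in; nothing more can be done
None
```

I handed the job in at about 25 s of the 72 s allowed: the spanner is in the tool tray, the bottle stands in the bottle tray, and the vessel is fully home over both pegs, though the judge returned no verdict.

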